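# Open the dial lid and tip the beads out

### The job

On the writing desk, a clear jar with two green beads hangs in a small wooden stand. While the jar is still upright, turn its brass dial lid so that the largest opening lies over the white pour mark; then swing the red crank handle over to tip the jar and get both beads out into the wooden tray in front of it, leaving the dial set.

Things in the scene. Friction and masses are not known exactly. Their poses are not given: they have to be found in the camera images.
- dial (a joint): Angle of the brass dial lid on the jar, rad, range 0 to 2.75; grows counterclockwise seen from above. The small opening is over the white pour mark (on the jar's collar, tray side) at 0, the medium one at 1.10, the largest at 2.356 (135 degrees). Only the largest lets a bead through. The dial stays where it is left (friction 0.04 N m).
- dial_grip (a point): Grip point on the dial's red bar, on the dial's axis; turns with it. x runs along the bar, z along the jar's axis (up while upright). The bar is 44 mm long, 12 mm wide, 36 mm high; the point is 24 mm above the upper face of the brass disc (72 mm across), 12 mm below the bar's top, 210 mm above the table.
- crank_grip (a point): Point to hold on the red crank handle, a level round bar 12 mm thick, 66 mm long, its free end 23 mm from the point. Axes are the jar's: while upright x points level to the tray, y along the bar to the jar, z up. The axle runs along y, 37 mm towards -x and 53 mm towards -z of here; handle 193 mm, axle 140 mm above the table. The bar may turn in the fingers.
- jar (a joint): Lean of the jar about its axle, rad: 0 upright (start), up to a stop at 2.2 (126 degrees), mouth down over the tray. The crank turns with it: the handle swings on a circle of 65 mm radius, over towards the tray and down. Beads roll out by about 2. The jar is balanced and stays where left (friction 0.22 N m, some 3.5 N at the handle).
- tray (a point): Centre of the inner floor of the wooden tray fixed to the stand, 5 mm above the table; inside 140 mm along x by 115 mm along y, rim 36 mm above the table. x points from the jar outward over the tray; the jar's axis stands 125 mm towards -x from here.
- bead_a_center (a point): Green enamelled steel bead, a ball 14 mm across, 11 g; this is its centre. It starts on the floor of the clear jar (inner floor 102 mm above the table).
- bead_b_center (a point): Green enamelled steel bead, a ball 14 mm across, 11 g; this is its centre. It starts on the floor of the clear jar (inner floor 102 mm above the table).

How it is judged:
By the outcome, as a careful person would: the job done as asked, in the order asked, and still so for the second after the job is handed in, with the robot touching nothing.
It also fails if it takes over 48 s, if anything falls off the work surface, if the arm or the gripper's body presses on something with over 40 N, if the wrist force passes 120 N, or if a joint passes its speed limit or range.

### The arm

A 7-joint arm with a two-finger parallel gripper is mounted at the origin on the work surface. World frame = base frame: x ahead of the robot, y to its left, z up, the work surface at z = 0. Lengths are in m, angles in degrees, forces in N, time in s.
With the tool pointing down it reaches from about 0.425 to 0.875 m from the base axis. Payload 8.4 kg.
Tool frame: the origin (TCP) lies at the centre of the arm's flange, where the gripper is bolted on; the fingertips stand 182 mm ahead of it and the grasp point (between the pads) lies 164 mm ahead of it; z points along the fingers, y is the line along which they close (so a half turn about z gives the same grasp; the last joint's range is limited). The gripper opens to 87 mm and grips with 3 to 60 N. Pads are 19 mm wide; open, the fingers measure 117 mm over their backs; the gripper's body (75 mm by 190 mm) begins 51 mm behind the grasp point.
Start: joints at [66.165, 19.091, 2.286, 83.961, -0.768, 76.965, -3.352], TCP at [0.202, -0.618, 0.405] pointing down, gripper open.
Joint ranges: [-147.57, 147.57], [-21.85, 119.76], [-74.77, 79.35], [14.55, 137.4], [-85.83, 265.84], [4.83, 119.75], [-152.11, 152.11]. Speed limits (degrees/s): [127.2, 127.2, 159.86, 159.86, 180, 180, 180].

### API

Orientations are given as a 3x3 rotation matrix whose columns are the frame's x, y, z axes.
In Python, from bench import env, jaws, eyes, hand_in gives the robot as it stands. Calls block until the motion is done:
- env.reach(position, orientation): joint-space move of the TCP to a pose.
- env.movel(position, rotation=None, rate=0.15, threshold=None): straight line of the TCP; rotation=None keeps the orientation; rate is the mean speed in m/s. With threshold (N) it stops when the force on the tool has changed by that much, and returns True; else False.
- env.move_j(angles): joint-space move.
- jaws.move_gripper(opening): finger opening in m; the grip force is fixed at half the most; returns when the fingers have stopped.
- env.hold(seconds).
- env.inverse_kinematics(position, orientation): joint angles nearest the present ones, or None.
- env.sense(): the state.
- eyes.read_camera(name): name is "scene" or "side" or "wrist"; returns the picture (420x560x3 uint8, red, green, blue); there is no depth.
- eyes.camera_params(name): a dict with "intrinsics" (3x3 intrinsics, pixels), "R" (3x3) and "t" (3): a world point X has camera coordinates R X + t; the wrist camera has in their place "mount" (4x4, takes a point from camera to tool coordinates, whose origin is the TCP and whose axes are the flange's). Camera axes: x right, y down, z forward; pixel columns grow to the right and rows downward; lengths in m; the calibration is good to about 2 mm. A picture is of the moment at which its call begins: read the wrist's pose just before it. camera_params takes no time and is no camera call.
A pose or a line that the arm cannot do raises env.MotionError and nothing moves.
- hand_in(): hands the job in; it is judged then, once.
The state is a dict: "time": time; "joints": joint angles; "dq": joint speeds; "effort": joint torques, N m; "tool_pos": TCP position; "ee_rot": TCP orientation; "force": force on the tool from outside, world axes, zero at the start; "wrist_torque": the same for the moment, N m; "finger_gap": finger opening in m; "grasp_force": force on a finger pad.
Only numpy, scipy, OpenCV 4.12 (cv2) and the standard library are available. Lean on these libraries where they do the work, as an engineer would, in place of code of your own. Each camera call takes 0.05 s, during which the arm holds its last target. There are 200 camera calls.

## Working session

There is one attempt and no reset: what is moved stays moved. The work goes in short steps, each a Python script; the robot and the scene stay as the last script left them, time stands still between calls to the robot, and variables do not carry over. Pictures are saved under pics/ and viewed, at most 10 in all, crops included, and the job is handed in when it is done.

```bash
mkdir -p pics; python3 - <<'E'
from bench import env, jaws, eyes
import cv2,numpy as np
for n in ["scene","side"]:
    im=eyes.read_camera(n); cv2.imwrite(f"pics/{n}0.png",im[:,:,::-1]); p=eyes.camera_params(n)
    print(n,np.round(p["intrinsics"],1).tolist(),np.round(-p["R"].T@p["t"],3),np.round(p["R"],2).tolist())
print(eyes.camera_params("wrist")); s=env.sense(); print(s["time"],s["tool_pos"],s["ee_rot"])
E
ls
```

```text
scene [[490.4, 0.0, 272.8], [0.0, 490.4, 214.0], [0.0, 0.0, 1.0]] [ 1.08  -0.217  0.48 ] [[0.36, 0.93, 0.01], [0.51, -0.19, -0.84], [-0.78, 0.31, -0.55]]
side [[500.8, 0.0, 284.6], [0.0, 500.8, 213.5], [0.0, 0.0, 1.0]] [0.345 0.61  0.554] [[-0.93, -0.36, -0.01], [-0.18, 0.49, -0.85], [0.31, -0.79, -0.53]]
{'intrinsics': array([[335.63022581,   0.        , 272.82106091],
       [  0.        , 335.63022581, 209.43620212],
       [  0.        ,   0.        ,   1.        ]]), 'mount': array([[-6.48105184e-04, -9.58131365e-01, -2.86328251e-01,
         7.91506920e-02],
       [ 9.99999723e-01, -7.26020506e-04,  1.65956431e-04,
        -6.94663272e-04],
       [-3.66888244e-04, -2.86328064e-01,  9.58131570e-01,
         1.93595286e-02],
       [ 0.00000000e+00,  0.00000000e+00,  0.00000000e+00,
         1.00000000e+00]])}
0.1 [ 0.20245266 -0.61749052  0.40395061] [[ 9.50228913e-01  3.11552076e-01 -5.62848353e-04]
 [ 3.11552563e-01 -9.50227973e-01  1.34163961e-03]
 [-1.16843644e-04 -1.45022159e-03 -9.99998942e-01]]
pics
```

View pics/scene0.png

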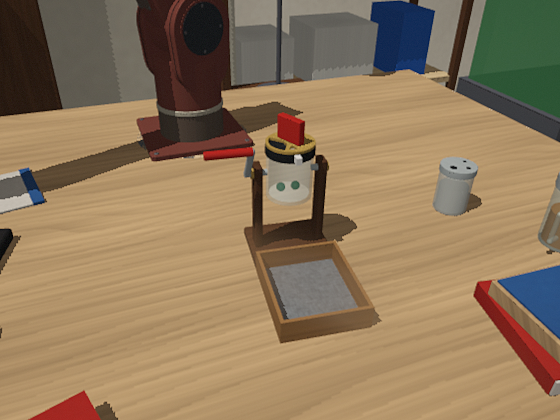

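View pics/side0.png

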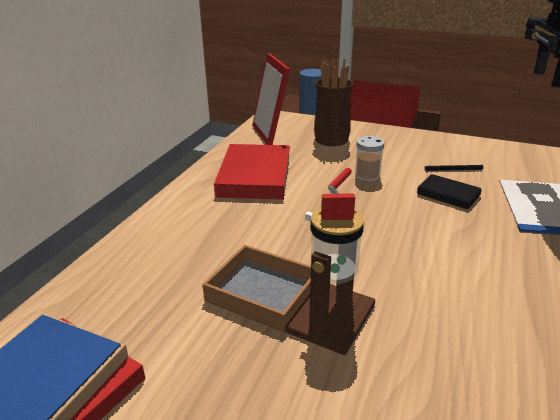

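The scene view shows the tray rim around (313,288), the dial bar at (291,128), the handle at (228,154) and the white mark at (298,160). The side view shows the dial bar at (338,207) and the handle at (341,180).

```bash
cat > h.py <<'E'
from bench import env, jaws, eyes
import cv2,numpy as np
def cam(n):
    p=eyes.camera_params(n); K=p["intrinsics"]
    if "mount" in p:
        s=env.sense(); T=np.eye(4); T[:3,:3]=s["ee_rot"]; T[:3,3]=s["tool_pos"]; T=T@p["mount"]; R=T[:3,:3].T; t=-R@T[:3,3]
    else: R,t=np.array(p["R"]),np.array(p["t"])
    return K,R,t
def ray(c,uv):
    K,R,t=c; d=R.T@np.linalg.inv(K)@[uv[0],uv[1],1]; return -R.T@t,d/np.linalg.norm(d)
def plane(c,uv,z):
    o,d=ray(c,uv); return o+d*(z-o[2])/d[2]
def tri(c1,u1,c2,u2):
    o1,d1=ray(c1,u1);o2,d2=ray(c2,u2)
    a=np.linalg.lstsq(np.c_[d1,-d2],o2-o1,rcond=None)[0]; p,q=o1+a[0]*d1,o2+a[1]*d2
    return (p+q)/2,np.linalg.norm(p-q)
def proj(c,X):
    K,R,t=c; v=K@(R@np.array(X)+t); return v[:2]/v[2]
def blobs(im,lo,hi,box=None,amin=40):
    h=cv2.cvtColor(im,cv2.COLOR_RGB2HSV); m=cv2.inRange(h,np.array(lo),np.array(hi))
    if lo[0]==0: m|=cv2.inRange(h,np.array((172,)+tuple(lo[1:])),np.array((180,)+tuple(hi[1:])))
    if box: k=np.zeros_like(m); k[box[1]:box[3],box[0]:box[2]]=1; m*=k
    n,l,st,ce=cv2.connectedComponentsWithStats(m)
    return sorted([(st[i,4],ce[i],(l==i).astype(np.uint8)) for i in range(1,n) if st[i,4]>=amin],key=lambda b:-b[0])
RED=((0,150,70),(6,255,255))
def ends(m):
    p=np.argwhere(m)[:,::-1].astype(np.float32); c=p.mean(0); v=np.linalg.svd(p-c,full_matrices=False)[2][0]; s=(p-c)@v
    return c+v*s.min(),c+v*s.max()
E
python3 - <<'E'
from h import *
r={}
for n,b in [("scene",(195,105,310,165)),("side",(310,160,365,225))]:
    im=cv2.imread(f"pics/{n}0.png")[:,:,::-1].copy(); c=cam(n); bl=blobs(im,*RED,box=b)
    print(n,[(a,np.round(q,1)) for a,q,_ in bl]); bl=bl[:2]
    hd=min(bl,key=lambda x:x[1][0] if n=="scene" else x[1][1]); bar=[x for x in bl if x is not hd][0]
    e=[plane(c,q,.193) for q in ends(hd[2])]; print("handle ends",np.round(e,4),np.linalg.norm(e[0]-e[1]))
    r[n]=(c,bar[1],hd[1]); print("bar plane",plane(c,bar[1],.204),"handle",plane(c,hd[1],.193))
(c1,b1,h1),(c2,b2,h2)=r["scene"],r["side"]
print("bar",tri(c1,b1,c2,b2),"handle",tri(c1,h1,c2,h2))
im=cv2.imread("pics/scene0.png")
P=[plane(c1,q,.036) for q in [(259,261),(334,243),(369,312),(282,334)]]  # outer rim approx (top)
print(np.round(P,3))
E
```

```text
scene [(np.int32(695), array([290.4, 128.3])), (np.int32(449), array([227.7, 153. ]))]
handle ends [[ 0.5163 -0.0248  0.193 ]
 [ 0.5069 -0.0895  0.193 ]] 0.06543170050083351
bar plane [0.48809153 0.0423806  0.204     ] handle [ 0.51156637 -0.05733339  0.193     ]
side [(np.int32(845), array([337.7, 206.3])), (np.int32(168), array([340.9, 177.4]))]
handle ends [[ 0.5089 -0.0979  0.193 ]
 [ 0.5195 -0.0289  0.193 ]] 0.06979374700753466
bar plane [0.49009376 0.0394919  0.204     ] handle [ 0.51405233 -0.06416309  0.193     ]
bar (array([0.48974865, 0.04147307, 0.20498496]), np.float64(0.0004723640231474654)) handle (array([ 0.51332635, -0.05853456,  0.19494171]), np.float64(0.002201217497170409))
[[ 0.555 -0.03   0.036]
 [ 0.554  0.092  0.036]
 [ 0.702  0.066  0.036]
 [ 0.697 -0.052  0.036]]
```

```bash
cat >> h.py <<'E'
JX=np.array([.989,-.148,0]); JX/=np.linalg.norm(JX); JZ=np.array([0,0,1.]); JY=np.cross(JZ,JX)
BAR=np.array([.4897,.0415,.21])
def rot(x): # tool down, tool x along given horizontal vector
    x=x/np.linalg.norm(x); return np.c_[x,np.cross(-JZ,x),-JZ]
E
python3 - <<'E'
from h import *
R=rot(JX); P=np.array([BAR[0],BAR[1],.46])
print(env.inverse_kinematics(P,R))
env.reach(P,R); env.hold(.3); c=cam("wrist"); im=eyes.read_camera("wrist")
cv2.imwrite("pics/w1.png",im[:,:,::-1]); np.savez("w1.npz",*c)
print(proj(c,BAR),env.sense()["time"])
u,v=proj(c,BAR).astype(int); 
cv2.imwrite("pics/w1c.png",cv2.resize(im[v-80:v+90,u-110:u+110,::-1],None,fx=3.5,fy=3.5,interpolation=cv2.INTER_CUBIC)); print(u-110,v-80)
E
```

```text
[  35.48096289    1.53879042  -45.64620149   98.52660086    1.11585748
   80.39930564 -108.8519687 ]
[273.59687782 222.63995884] 3.0
163 142
```

View pics/w1c.png

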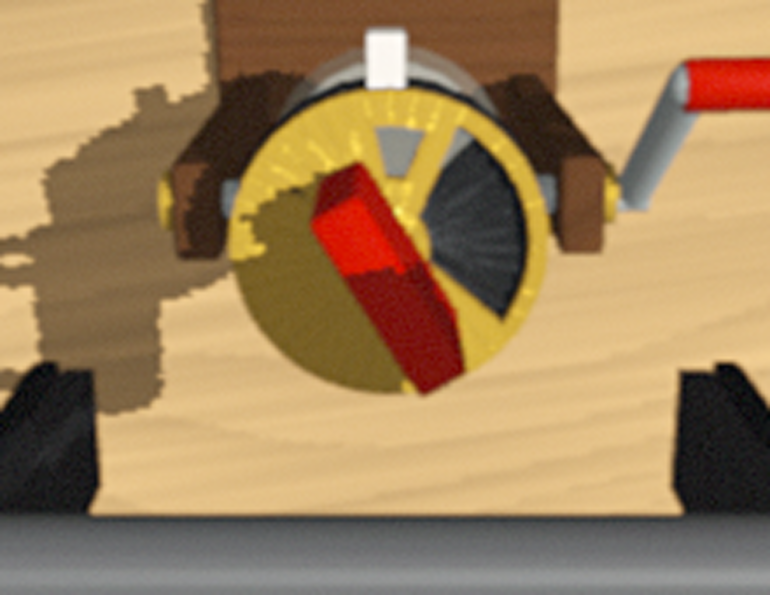

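The dial is seen from above, with tray and white mark up at crop (387,60). A medium slot sits at (400,150) near the mark. The largest opening is the dark sector with outer corners near (463,132) and (503,320), so it must turn roughly 78° counterclockwise. The bar runs from (340,185) to (445,385).

```bash
python3 - <<'E'
from h import *
z=np.load("w1.npz"); c=tuple(z[k] for k in z.files)
f=lambda p,h: plane(c,np.array([163,142])+(np.array(p)+.5)/3.5-.5,h)
ang=lambda v: np.degrees(np.arctan2(v@JY,v@JX))
im=cv2.imread("pics/w1.png")[:,:,::-1].copy()
# disc centre from brass/dark outline (points on rim at z=.186)
rim=np.array([f(p,.186)[:2] for p in [(231,240),(547,240),(390,393),(300,120),(490,125),(515,340),(270,330)]],np.float32)
(cx,cy),ax,_=cv2.fitEllipse(rim); print("disc",cx,cy,ax,"BAR",BAR)
C=np.array([cx,cy,.186])
for n,p in [("top",(463,132)),("bot",(503,320)),("slotL",(377,128)),("slotR",(425,130)),("mark",(387,75))]:
    v=f(p,.186)-C; print(n,ang(v),np.linalg.norm(v))
b=blobs(im,*RED,box=(163+80,142+40,163+140,142+120))[0]; print(b[0])
q=cv2.approxPolyDP(max(cv2.findContours(b[2],0,2)[0],key=cv2.contourArea),2,True)[:,0]; print(q.tolist())
p1,p2=f((312,225),.222),f((415,390),.222); print("bar dir",ang(p1-p2),np.linalg.norm(p1-p2))
p3,p4=f((415,390),.222),f((465,375),.222); print(ang(p4-p3),np.linalg.norm(p4-p3))
E
```

```text
disc 0.4899080693721771 0.04060395807027817 (0.07022522389888763, 0.07241517305374146) BAR [0.4897 0.0415 0.21  ]
top -30.426348027767936 0.03093775813067955
bot -124.23706156808184 0.031083914638443993
slotL 6.768989770521801 0.0277869480635056
slotR -15.043039878168907 0.02809698939730222
mark 1.554930136962108 0.03929601845600691
1314
[[264, 189], [255, 194], [252, 207], [278, 247], [285, 253], [294, 248], [292, 231]]
bar dir 30.14023375500955 0.04013628249173055
-71.98877403457082 0.010560605504877578
```

```bash
python3 - <<'E'
from h import *
a=np.radians(210); R=rot(np.cos(a)*JX+np.sin(a)*JY); C=np.array([.4898,.0411,0])
jaws.move_gripper(.045)
env.reach(C+[0,0,.44],R); print(np.round(env.sense()["joints"],1))
print("hit",env.movel(C+[0,0,.374],rate=.1,threshold=12))
jaws.move_gripper(0); s=env.sense(); print(s["time"],s["finger_gap"],s["grasp_force"],s["force"],s["wrist_torque"],s["tool_pos"],s["joints"])
if .008<s["finger_gap"]<.016:
    q=np.array(s["joints"]); 
    yaw=lambda: np.degrees(np.arctan2(env.sense()["ee_rot"][1,0],env.sense()["ee_rot"][0,0]))
    y0=yaw(); q[6]-=6; env.move_j(q); d=(yaw()-y0+180)%360-180; print("dir",d,env.sense()["wrist_torque"])
    if d>3:
        q[6]-=70.5; env.move_j(q); s=env.sense(); print((yaw()-y0)%360,s["finger_gap"],s["force"],s["wrist_torque"],s["tool_pos"],s["time"])
E
```

```text
[-79.   -8.   65.1 104.6   7.3  78.9  95.9]
hit False
8.425 0.011882099026387715 30.000063185580075 [ 1.20236885 -2.71747203  1.75052081] [-0.51943449 -0.26914287  0.00971389] [0.48992137 0.04064713 0.37408099] [-80.03288884  -1.53244989  70.90198697 110.22128878   1.57374763
  70.27366331 101.79155047]
dir -5.8595368533720205 [-0.14878687 -0.18499089 -0.01305166]
```

J7 turned the other way with this elbow pose: the dial went back about 6° and there is not enough range left. I'll release, flip the hand by 180° and turn forward.

```bash
python3 - <<'E'
from h import *
jaws.move_gripper(.045); s=env.sense(); p=np.array(s["tool_pos"]); p[:2]=[.4899,.0409]
env.movel(p+[0,0,.05],rate=.15)
q=np.array(env.sense()["joints"]); q[6]-=180; env.move_j(q)
print("hit",env.movel(p,rate=.12,threshold=12))
jaws.move_gripper(0); s=env.sense(); print(s["time"],s["finger_gap"],s["grasp_force"],s["wrist_torque"],s["joints"][6])
yaw=lambda: np.degrees(np.arctan2(env.sense()["ee_rot"][1,0],env.sense()["ee_rot"][0,0]))
if .008<s["finger_gap"]<.016:
    y0=yaw(); q=np.array(s["joints"]); q[6]+=82.4; env.move_j(q); s=env.sense(); print((yaw()-y0)%360,s["finger_gap"],s["force"],s["wrist_torque"],s["time"])
    jaws.move_gripper(.045); p=np.array(s["tool_pos"]); env.movel(p+[0,0,.086],rate=.2)
    c=cam("wrist"); im=eyes.read_camera("wrist"); np.savez("w2.npz",*c); cv2.imwrite("pics/w2.png",im[:,:,::-1]); u,v=proj(c,BAR).astype(int); print(u-110,v-85)
    cv2.imwrite("pics/w2c.png",cv2.resize(im[v-85:v+85,u-110:u+110,::-1],None,fx=3.5,fy=3.5,interpolation=cv2.INTER_CUBIC)); print(env.sense()["time"])
E
```

```text
hit False
13.8917 0.011491007583901132 30.000090468674898 [-0.51679859 -0.09422672 -0.01520009] -84.26704377315124
82.33288377023031 0.011915784278758406 [-0.34931386 -1.62571047  2.38517554] [-0.22327071  0.20985533  0.05494781] 15.1833
162 137
16.6667
```

View pics/w2c.png

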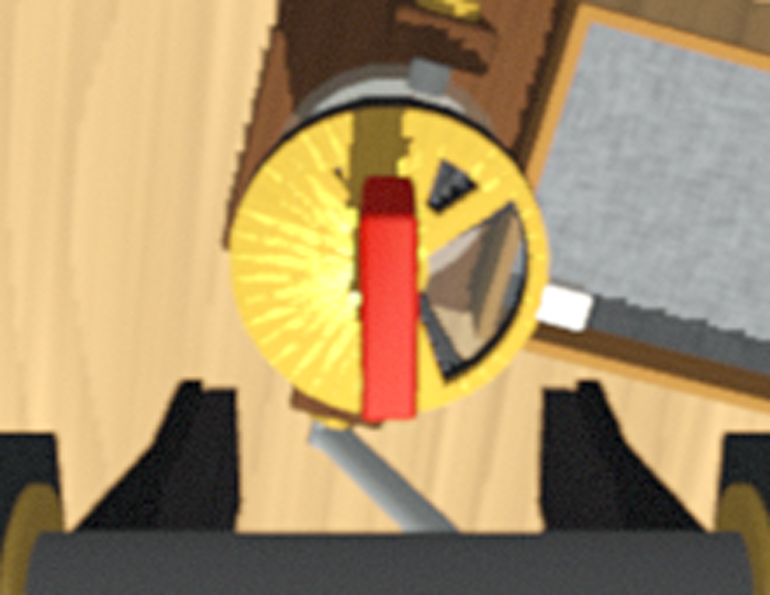

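The large opening now faces the tray side, with outer corners at (513,205) and (448,380). The white mark is at (565,308). I'll measure what error is left.

```bash
python3 - <<'E'
from h import *
z=np.load("w2.npz"); c=tuple(z[k] for k in z.files)
f=lambda p,h: plane(c,np.array([162,137])+(np.array(p)+.5)/3.5-.5,h)
ang=lambda v: np.degrees(np.arctan2(v@JY,v@JX))
rim=np.array([f(p,.186)[:2] for p in [(232,258),(548,258),(390,103),(300,140),(480,128),(515,350),(270,355),(440,405)]],np.float32)
(cx,cy),ax,_=cv2.fitEllipse(rim); print(cx,cy,ax); C=np.array([cx,cy,.186])
for n,p in [("a",(513,205)),("b",(448,380)),("med1",(447,160)),("med2",(477,185)),("mark",(565,308))]:
    v=f(p,.186)-C; print(n,ang(v),np.linalg.norm(v))
for p in [(589,8),(528,335)]: print("tray",f(p,.036))
a,b=f((589,8),.036),f((533,180),.036); print("tray y dir",ang(a-b))
s=env.sense(); print(s["joints"],s["tool_pos"])
E
```

```text
0.4907635450363159 0.04179299995303154 (0.07064659893512726, 0.07336678355932236)
a 43.50852040626699 0.03041580845865802
b -48.67844820198013 0.03113811106170698
med1 79.55364315633263 0.027027887613208748
med2 60.639837178003276 0.02644220267350232
mark 1.6088922087090414 0.041060955664806456
tray [0.55109233 0.09509969 0.036     ]
tray [ 0.5506465  -0.02386603  0.036     ]
tray y dir 90.54320645847977
[-79.83868689  -9.43095492  64.63381267 102.78799647   8.62899146
  81.40359934  -8.94972229] [0.48969639 0.04058059 0.45929264]
```

It's about 3° short, and fixing it is cheap. I'll re-grip, trim +3°, and check IK for the crank path in the same step.

```bash
cat >> h.py <<'E'
C0=np.array([.4899,.0410,0.]); 
def handle(th,out=0.): # crank grip at lean th; out: further outward
    a=np.arctan2(.053,.037)-th; r=.0646
    return C0+JZ*.140+JY*(-.105-out)+r*(np.cos(a)*JX+np.sin(a)*JZ)
def crot(tilt,pitch=0.,flip=1): # tool z tilted from down toward +JY by tilt; rotated about JY by pitch
    zz=np.sin(tilt)*JY-np.cos(tilt)*JZ; y=flip*JX; R=np.c_[np.cross(y,zz),y,zz]
    return cv2.Rodrigues(JY*pitch)[0]@R
def tcp(th,tilt,pitch,flip,out=.004):
    R=crot(tilt,pitch,flip); return handle(th,out)-.164*R[:,2],R
E
python3 - <<'E'
from h import *
s=env.sense(); p=np.array(s["tool_pos"])
env.movel(p-[0,0,.086],rate=.2,threshold=12); jaws.move_gripper(0)
q=np.array(env.sense()["joints"]); q[6]+=3; env.move_j(q); jaws.move_gripper(.06)
env.movel(p+[0,0,.02],rate=.2); print(env.sense()["time"])
c=cam("wrist"); im=eyes.read_camera("wrist"); cv2.imwrite("pics/w3.png",im[:,:,::-1])
for flip in (1,-1):
  for tilt in (0,20,35):
    for pe in (0,30,60):
      r=[]
      for th in (0,.7,1.4,2.2):
        P,R=tcp(th,np.radians(tilt),np.radians(pe)*th/2.2,flip); k=env.inverse_kinematics(P,R); r.append(None if k is None else np.round(k).astype(int).tolist())
      print(flip,tilt,pe,r)
E
```

```text
19.8917
1 0 0 [[-61, 10, 71, 109, -10, 69, 5], [-55, 21, 71, 108, -21, 67, 15], [-39, 16, 49, 110, -14, 60, 8], [-48, 17, 59, 117, -17, 55, 11]]
1 0 30 [[-61, 10, 71, 109, -10, 69, 5], [-48, 32, 70, 100, -29, 80, 21], [-43, 49, 74, 95, -39, 91, 30], [-39, 54, 69, 94, -37, 96, 31]]
1 0 60 [[-61, 10, 71, 109, -10, 69, 5], [-43, 45, 74, 92, -35, 94, 28], [-31, 58, 65, 80, -35, 109, 29], [-15, 59, 35, 72, -19, 118, 16]]
1 20 0 [[-44, 16, 71, 108, -35, 76, 30], [-32, 19, 58, 107, -37, 73, 31], [-32, 24, 58, 110, -42, 70, 36], [-33, 22, 58, 116, -42, 65, 39]]
1 20 30 [[-44, 16, 71, 108, -35, 76, 30], [-29, 28, 58, 100, -39, 85, 30], [-26, 40, 58, 95, -43, 92, 32], [-24, 48, 58, 94, -43, 99, 32]]
1 20 60 [[-44, 16, 71, 108, -35, 76, 30], [-26, 37, 58, 93, -41, 96, 29], [-18, 52, 53, 81, -42, 110, 25], [-1, 56, 24, 74, -28, 117, 8]]
1 35 0 [[-23, 20, 58, 108, -48, 85, 42], [-22, 27, 58, 106, -53, 85, 46], [-21, 32, 58, 109, -57, 84, 51], [-14, 26, 47, 114, -52, 75, 51]]
1 35 30 [[-23, 20, 58, 108, -48, 85, 42], [-20, 34, 58, 100, -53, 94, 41], [-18, 44, 58, 96, -55, 101, 40], [-17, 51, 58, 9
[... 583 characters left out ...]
, [-35, 36, 70, 100, -46, 89, -144], [-31, 48, 69, 96, -51, 98, -142], [-29, 56, 69, 94, -51, 105, -141]]
-1 20 60 [[-44, 16, 71, 108, -35, 76, -150], [-31, 44, 69, 93, -47, 101, -145], [-24, 62, 69, 82, -51, 118, -146], [46, 71, -64, 70, 16, 117, 140]]
-1 35 0 [[-31, 26, 70, 108, -53, 90, -133], [-28, 35, 70, 106, -60, 92, -129], [-27, 40, 70, 109, -64, 91, -124], [-28, 40, 70, 115, -65, 88, -119]]
-1 35 30 [[-31, 26, 70, 108, -53, 90, -133], [-25, 42, 69, 100, -59, 101, -134], [-23, 53, 69, 96, -62, 108, -135], [-22, 60, 69, 96, -60, 114, -136]]
-1 35 60 [[-31, 26, 70, 108, -53, 90, -133], [-23, 49, 69, 94, -59, 110, -139], [-14, 57, 58, 84, -55, 117, -150], [54, 72, -64, 74, 9, 109, 140]]
```

```bash
python3 - <<'E'
import cv2
im=cv2.imread("pics/w3.png"); cv2.imwrite("pics/w3c.png",cv2.resize(im[130:310,160:400],None,fx=3.2,fy=3.2,interpolation=cv2.INTER_CUBIC))
E
```

```text
(no output)
```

View pics/w3c.png

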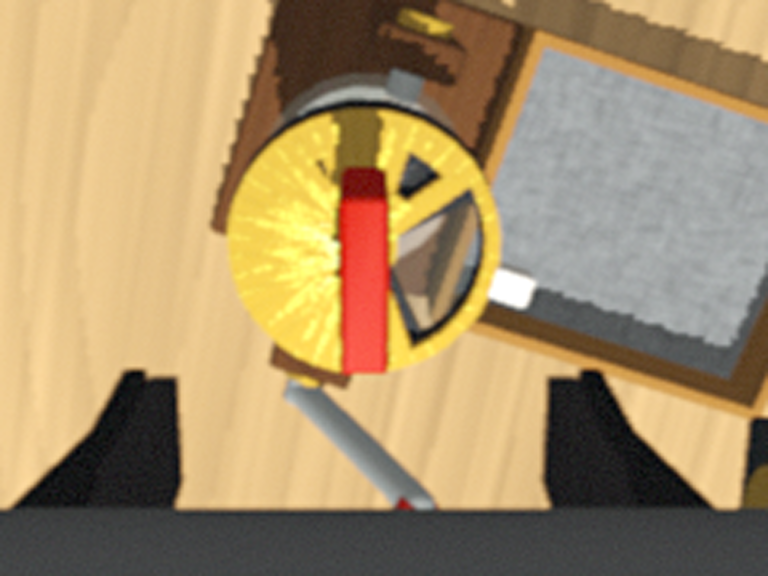

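The opening's corners are at (470,190) and (413,343), centred on the mark at (515,287). The dial is set, so the crank is next.

```bash
python3 - <<'E'
from h import *
t=np.radians(20); P,R=tcp(0,t,0,1)
jaws.move_gripper(.05)
env.reach(P-.06*R[:,2],R)
print("hit",env.movel(P,rate=.15,threshold=12)); jaws.move_gripper(0)
s=env.sense(); print(s["time"],s["finger_gap"],s["grasp_force"],s["force"])
if .008<s["finger_gap"]<.016:
    off=0
    for th in np.linspace(.2,2.12,10):
        env.movel(tcp(th,t,0,1)[0],rate=.06); s=env.sense(); print(round(th,2),round(s["time"],2),round(s["finger_gap"],4),np.round(s["force"],1))
        if np.linalg.norm(s["force"])>50: break
for n in ["scene","side"]:
    im=eyes.read_camera(n); cv2.imwrite(f"pics/{n}1.png",im[:,:,::-1])
    for b in blobs(im,(40,40,30),(95,255,255),box=(200,100,380,340),amin=8): print(n,b[0],b[1])
E
```

```text
hit False
22.6417 0.010633587322919262 30.196889843791723 [ 9.60421952 -1.32364662 -5.20660273]
0.2 23.01 0.0109 [ 5.2 -1.1  2.2]
0.41 23.39 0.0106 [ 6.3 -1.1  1.3]
0.63 23.77 0.0103 [ 6.7 -0.8 -0.4]
0.84 24.16 0.0098 [ 8.7 -0.1 -1.2]
1.05 24.54 0.0092 [13.2 -1.7 -4.7]
1.27 24.93 0.0083 [19.6 -1.8 -8.7]
1.48 25.31 0.0103 [ 30.5  -3.5 -14.8]
1.69 25.69 0.0099 [ 43.4  -5.  -27.2]
side 127 [353.49606299 264.86614173]
```

View pics/scene1.png

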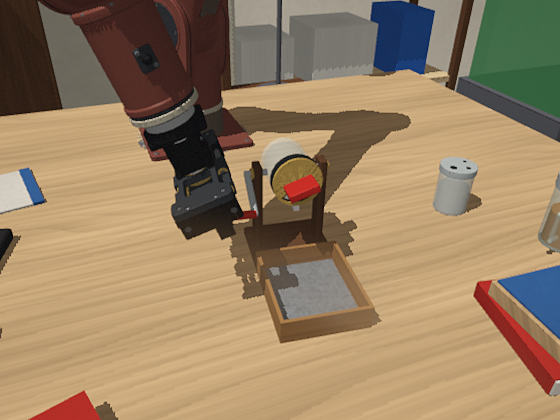

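The jar leans about 1.6 rad with the dial bar at (302,187). Side force had built up to 51 N radially, so the bar was binding in the fingers. I'll release, back off and measure the handle again.

```bash
python3 - <<'E'
from h import *
s0=env.sense(); R=np.array(s0["ee_rot"]); p=np.array(s0["tool_pos"]); print("force",s0["force"],"grasp pt jar frame",[float(v@(p+.164*R[:,2]-C0)) for v in (JX,JY,JZ)])
jaws.move_gripper(.05); print(env.sense()["force"])
print(env.movel(p-.07*R[:,2],rate=.2)); 
I={n:eyes.read_camera(n) for n in ["scene","side","wrist"]}; cs={n:cam(n) for n in I}
for n in I: cv2.imwrite(f"pics/{n}2.png",I[n][:,:,::-1])
for n,b in [("scene",(195,120,262,240)),("side",(290,150,420,290)),("wrist",(100,0,460,419))]:
    for a,q,m in blobs(I[n],*RED,box=b,amin=25): print(n,a,np.round(q,1),np.round(ends(m),0).tolist())
print(proj(cs["wrist"],handle(1.69)),proj(cs["scene"],handle(1.69)),proj(cs["side"],handle(1.69)),env.sense()["time"])
np.savez("c2.npz",*cs["wrist"])
v=np.hstack([cv2.resize(I["wrist"],(400,300)),cv2.resize(I["scene"][90:300,150:430],(400,300))])
cv2.imwrite("pics/m2.png",v[:,:,::-1])
E
```

```text
force [ 44.39681325  -3.99280123 -26.82244753] grasp pt jar frame [0.05645981220433856, -0.10937088904314764, 0.09809192710159675]
[-0.81723873  0.03632992  0.67386422]
False
scene 351 [232.7 216.2] [[256.0, 214.0], [210.0, 219.0]]
side 151 [294.2 229.8] [[295.0, 222.0], [293.0, 239.0]]
side 42 [333.7 215. ] [[330.0, 217.0], [337.0, 214.0]]
wrist 5083 [294.5  38.9] [[294.0, -1.0], [295.0, 80.0]]
wrist 1571 [280.5 211.1] [[280.0, 161.0], [281.0, 260.0]]
[267.31446228 227.7132845 ] [224.06541586 219.29734964] [334.18046153 226.37721101] 27.3833
```

View pics/m2.png

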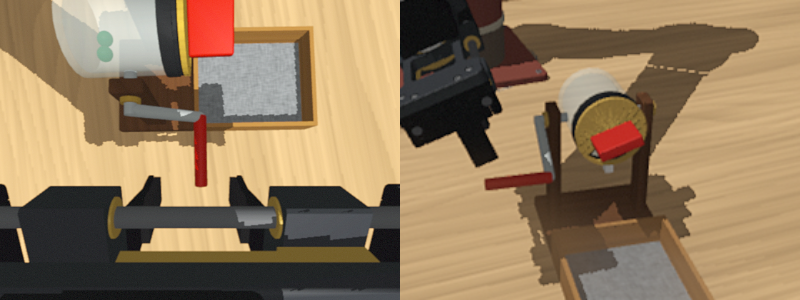

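Both beads (wrist part of the montage, (105,45)) are still inside the jar. The handle is clear of the fingers at (200,150). I'll triangulate it.

```bash
python3 - <<'E'
from h import *
z=np.load("c2.npz"); w=tuple(z[k] for k in z.files); s=cam("scene")
for n,a,b in [("mid",(232.7,216.2),(280.5,211.1)),("free",(210,219),(280.9,260)),("inner",(256,214),(280.1,161))]:
    X,e=tri(s,a,w,b); v=X-C0; r=np.array([v@JX,v@JY,v@JZ]); d=r[[0,2]]-[0,.14]; print(n,np.round(r,4),"res",round(e,4),"rad",np.linalg.norm(d),"th",np.arctan2(.053,.037)-np.arctan2(d[1],d[0]))
E
```

```text
mid [ 0.057  -0.094   0.1064] res 0.0004 rad 0.06621100337168574 th 1.4944345554435732
free [ 0.0573 -0.1256  0.1063] res 0.0008 rad 0.06647483048022407 th 1.4937397974899964
inner [ 0.0568 -0.0608  0.1054] res 0.0001 rad 0.0664941523792713 th 1.5080911845020673
```

The handle sits exactly on the expected circle, at lean 1.495. It had slid 8 mm up the fingers because the bar's spin used up the friction. I'll re-grip there and rotate the hand along with the crank.

```bash
python3 - <<'E'
from h import *
t=np.radians(20); t0=1.495
print(env.movel(tcp(t0,t,0,1)[0],rate=.15,threshold=15)); jaws.move_gripper(0)
s=env.sense(); print(s["time"],s["finger_gap"],s["force"])
if .007<s["finger_gap"]<.016:
    for th in np.linspace(t0,2.14,6)[1:]:
        P,R=tcp(th,t,th-t0,1)
        env.movel(P,R,rate=.06); s=env.sense(); print(round(th,2),round(s["time"],2),round(s["finger_gap"],4),np.round(s["force"],1))
        if np.linalg.norm(s["force"])>40: break
env.hold(.7)
I={n:eyes.read_camera(n) for n in ["scene","side"]}
v=np.hstack([cv2.resize(I["scene"][90:345,150:430],(400,364)),cv2.resize(I["side"][160:360,190:410],(400,364))])
cv2.imwrite("pics/m3.png",v[:,:,::-1]); print(env.sense()["time"])
E
```

```text
False
28.6917 0.011313147476677778 [ 5.84554773 -0.53897036 -3.29449196]
1.62 29.12 0.0111 [ 5.8  0.1 -2.8]
1.75 29.56 0.0109 [ 7.2 -2.3 -4. ]
1.88 29.99 0.0111 [ 4.8 -1.7 -5.8]
2.01 30.43 0.0112 [ 2.9 -3.1 -5.3]
2.14 30.86 0.0113 [ 0.4 -4.3 -4.9]
31.6583
```

View pics/m3.png

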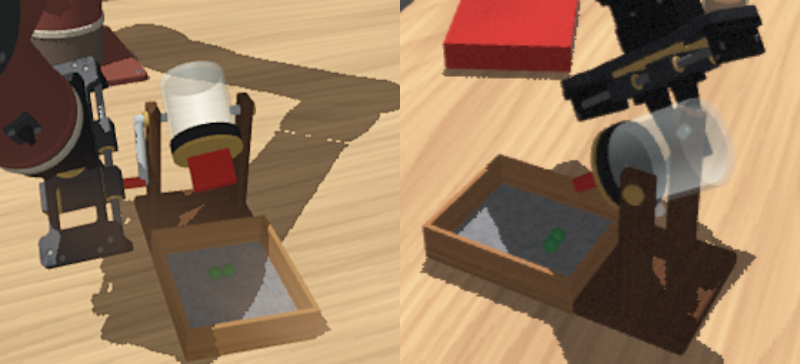

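Both green beads lie in the tray, at (215,270) and (230,270) in the scene part and (553,240) in the side part, and the jar is empty. I'll release and back away along the tool axis before handing in.

```bash
python3 - <<'E'
from h import *
from bench import hand_in
jaws.move_gripper(.05); s=env.sense(); R=np.array(s["ee_rot"]); p=np.array(s["tool_pos"])
env.movel(p-.1*R[:,2],rate=.15); env.hold(.3)
I={n:eyes.read_camera(n) for n in ["scene","side"]}
v=np.hstack([cv2.resize(I["scene"][90:345,150:430],(400,364)),cv2.resize(I["side"][160:360,190:410],(400,364))])
cv2.imwrite("pics/m4.png",v[:,:,::-1]); s=env.sense(); print(s["time"],s["force"])
E
```

```text
33.8 [-0.44904718 -0.40579047  0.76282665]
```

View pics/m4.png

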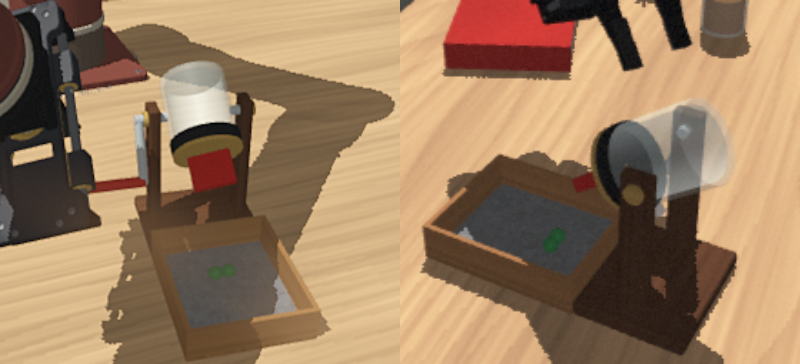

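The hand is clear of everything. The jar is still tipped, and both beads are still in the tray at (215,270) and (230,270).

```bash
python3 -c "
from bench import hand_in
print(hand_in())"
```

```text
the job is handed in; nothing more can be done
None
```

I set the dial's largest opening over the white mark, then tipped the jar; both beads are in the tray and the job was handed in at about 34 s. The wrist force reached about 52 N when the crank bound partway, before I re-gripped it.

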